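Clamp a cut specimen pot and deburr its mouth

ROBOT

A 7-joint arm with a two-finger parallel gripper is mounted at the origin on the work surface. World frame = base frame: x ahead of the robot, y to its left, z up, the work surface at z = 0. Lengths are in m, angles in rad, forces in N, time in s.
With the tool pointing down it reaches from about 0.35 to 0.9 m from the base axis. Payload 7.2 kg.
Tool frame: the origin (TCP) lies on the mounting face of the last link; the fingertips stand 173 mm ahead of it and the grasp point (between the pads) lies 155 mm ahead of it; z points along the fingers, x is the direction in which the jaws open and shut, and the axes are right-handed (so a half turn about z gives the same grasp; the last joint's range is limited). The gripper opens to 85 mm and grips with 20 to 120 N. Pads are 22 mm wide; open, the fingers measure 114 mm over their backs; the gripper's body (76 mm by 85 mm) begins 54 mm behind the grasp point. The pads swing forward as they close: fully open they stand 13 mm farther back than shut.
Start: joints at [1.114, 0.411, -0.013, 1.596, 0.006, 1.134, -0.082], TCP at [0.237, -0.578, 0.405] pointing down, gripper open.
Joint ranges: [-2.95, 2.95], [-0.29, 1.99], [-1.47, 1.44], [0.14, 2.54], [-1.03, 4.17], [0.13, 1.85], [-2.86, 2.86]. Speed limits (rad/s): [2.39, 2.39, 3.01, 3.01, 3.14, 3.14, 3.14].

INTERFACE

Orientations are given as a unit quaternion [x, y, z, w].
In Python, from cell import manip, eoat, kin, monitor, eyes gives the robot as it stands. The module is installed in compiled form; this text tells all that it offers. Calls block until the motion is done:
- manip.goto(position, orientation): joint-space move of the TCP to a pose.
- manip.movel(position, ori=None, rate=0.15, stop_force=None): straight line of the TCP; ori=None keeps the orientation; rate is the mean speed in m/s. With stop_force (N) it stops when the force on the tool has changed by that much, and returns True; else False.
- manip.movej(angles): joint-space move.
- eoat.ungrasp() and eoat.clamp(): open the fingers fully, or close them until they stop; the grip force is fixed at half the most.
- manip.pause(seconds).
- kin.ik(position, orientation): joint angles nearest the present ones, or None.
- monitor.get_state(): the state.
- eyes.get_image(name): name is "side" or "top" or "wrist"; returns the picture (420x560x3 uint8, red, green, blue); there is no depth.
- eyes.camera_params(name): a dict with "fovy" (degrees; the focal length in pixels is half the picture's height over the tangent of half this angle, whatever the lens; pixels are square), "cx", "cy" (the principal point, pixels), "eye" and "rotation" of the camera in the world; the wrist camera has in their place "hand_eye" (4x4, takes a point from camera to tool coordinates, whose origin is the TCP and whose axes are the tool frame's). Camera axes: x right, y down, z forward; pixel columns grow to the right and rows downward; lengths in m; the calibration is good to about 2 mm. A picture is of the moment at which its call begins: read the wrist's pose just before it. camera_params takes no time and is no camera call.
A pose or a line that the arm cannot do raises manip.Unreachable and nothing moves.
- manip.hand_in(): hands the job in, once; it reports no verdict.
The state is a dict: "t": time; "q": joint angles; "dq": joint speeds; "joint_torque": joint torques, N m; "tcp_pos": TCP position; "ee_rot": TCP orientation; "contact_force": force on the tool from outside, world axes, zero at the start; "wrist_torque": the same for the moment, N m; "width": opening from 0.0 (shut) to 1.0 (fully open).
Only numpy, scipy, OpenCV 4.12 (cv2) and the standard library are available. Lean on these libraries where they do the work, as an engineer would, in place of code of your own. Each camera call takes 0.05 s, during which the arm holds its last target.

TASK

The clear bug pot has been sawn to length and the clamp knob beside it is cross-threaded: back the knob off anticlockwise to its thread start, then turn it clockwise until tight so the pot is held. Take the orange deburring tool from its stand, set its sprung blade down on the inner edge of the pot's mouth at the place nearest the knob, and, pressing lightly all the way, run it clockwise (seen from above) one full circle back to that place before you lift off there. Stand the tool upright in its stand again, fully home, leaving the knob tight and everything else undisturbed.

Things in the scene. Friction and masses are not known exactly. Their poses are not given: they have to be found in the camera images.
- pot_rim (a point): centre of the mouth of the clear pot, at rim height (72 mm above the table). Upright tube, inner diameter 60 mm, outer 70 mm, white rim band, floor 56 mm below the rim; fixed to the holder. z up; y points level from the pot's axis to the knob's axis (110 mm away), x is 90 degrees clockwise from y seen from above: a clockwise circle from the knob's side goes +y, +x, -y, -x, +y.
- clamp_knob (a joint): angle of the red wing knob on the holder, rad. 0 = backed off anticlockwise against the stop at its thread start; grows clockwise seen from above to 1.4 = tight against a stop. Starts between 0.5 and 0.9. Turns with 0.05 N m of friction and stays where it is left.
- knob_grip (a point): middle of the knob's red bar, on its vertical turning axis, 63 mm above the table. The bar is 48 mm long along this frame's x, 13 mm thick along y, 24 mm high (51 to 75 mm above the table), on a black hub of 26 mm diameter (42 to 52 mm up); the frame turns with the knob, z up. The pot's outer wall is 75 mm from this axis.
- tool: loose deburring tool, 95 g, upright in its stand at the start. Origin at the tip of its relaxed blade, z up along the tool: 10 mm steel ball (0 to 10 mm), thin shank, steel nose 12 mm diameter (18 to 40 mm), dark collar 28 mm diameter (40 to 44 mm), round orange handle 22 mm diameter (44 to 112 mm).
- blade_tip (a point): lowest point of the tool's ball-ended blade, on the tool's axis; moves with the sprung blade. To ride the pot's inner edge, the tool's axis goes round at 28 to 29 mm from the pot's axis; the ball then rests with its tip about at rim height.
- blade: the tool's blade, a 10 mm steel ball on a thin shank; origin at its tip, z along the tool. It slides up into the tool on a spring: 1 N to start it, 0.25 N more per mm, up to 10 mm, then it is rigid; 3 to 7 mm of push is right (about 2 to 3 N).
- stand: fixed dark wooden block 70 x 70 x 50 mm, origin at the centre of its underside, z up; one 18 mm through hole with a 3 mm chamfer in the middle of its top. The tool is home when its collar rests on the top: the tool's origin is then 10 mm above the table, on the hole's axis.
- holder: white base of pot and clamp, 90 x 205 x 12 mm, fixed; origin at the centre of its underside, directions as pot_rim (pot at y -55 mm, knob at y +55 mm). Between pot and knob a low grey jaw (top 33 mm above the table) follows the knob; two grey blocks of that height stand behind the pot.
- mag_blue: loose bystander, leave it where it is: blue hand magnifier lying flat, lens ring 54 mm across, 8 mm thick, handle 70 mm along its -x; origin under the lens centre.
- mag_black: loose bystander, leave it where it is: black hand magnifier lying on the book, lens ring 84 mm, 8 mm thick, handle 90 mm along its -x; origin under the lens centre.
- mag_yellow: loose bystander, leave it where it is: yellow hand magnifier lying on the book, lens ring 60 mm, 8 mm thick, handle 75 mm along its -x; origin under the lens centre.
- dish: loose bystander, leave it where it is: clear Petri dish, 90 mm diameter, 14 mm high; origin at the centre of its underside.
- tweezers: loose bystander, leave it where it is: steel tweezers lying along their x, 107 mm long, 6 mm high; origin near their middle.
- spare_pot: loose bystander, leave it where it is: small clear jar with blue lid, 60 mm diameter, 65 mm high; origin at the centre of its underside.

How it is judged:
On the way, in this order (a step that is already met when the one before it is completed fails the run):
1. the knob is backed off anticlockwise to its thread start (joint below 0.1) (value of joint clamp_knob below 0.1 rad), for 0.1 s.
2. the knob is turned clockwise until tight (joint above 1.25) (value of joint clamp_knob above 1.25 rad), for 0.2 s.
3. the deburring tool is lifted out of its stand, 50 mm or more (z of tool in the frame of stand above 0.06 m), for 0.1 s.
4. the blade tip bears on the inner edge of the pot's mouth (its axis 25 to 32 mm from the pot's axis, over 0.4 N): nearest the knob (y of blade_tip in the frame of pot_rim above 0 m and x of blade_tip in the frame of pot_rim between -0.012 and 0.012 m and horizontal distance between blade_tip and pot_rim between 0.025 and 0.032 m and z of blade_tip in the frame of pot_rim below 0.002 m and contact force between blade and holder above 0.4 N), for 0.15 s.
5. the blade tip bears on the inner edge of the pot's mouth (its axis 25 to 32 mm from the pot's axis, over 0.4 N): first sixth after it (x of blade_tip in the frame of pot_rim above 0.012 m and y of blade_tip in the frame of pot_rim above 0 m and horizontal distance between blade_tip and pot_rim between 0.025 and 0.032 m and z of blade_tip in the frame of pot_rim below 0.002 m and contact force between blade and holder above 0.4 N), for 0.15 s.
6. the blade tip bears on the inner edge of the pot's mouth (its axis 25 to 32 mm from the pot's axis, over 0.4 N): second sixth (x of blade_tip in the frame of pot_rim above 0.012 m and y of blade_tip in the frame of pot_rim below 0 m and horizontal distance between blade_tip and pot_rim between 0.025 and 0.032 m and z of blade_tip in the frame of pot_rim below 0.002 m and contact force between blade and holder above 0.4 N), for 0.15 s.
7. the blade tip bears on the inner edge of the pot's mouth (its axis 25 to 32 mm from the pot's axis, over 0.4 N): half way, farthest from the knob (y of blade_tip in the frame of pot_rim below 0 m and x of blade_tip in the frame of pot_rim between -0.012 and 0.012 m and horizontal distance between blade_tip and pot_rim between 0.025 and 0.032 m and z of blade_tip in the frame of pot_rim below 0.002 m and contact force between blade and holder above 0.4 N), for 0.15 s.
8. the blade tip bears on the inner edge of the pot's mouth (its axis 25 to 32 mm from the pot's axis, over 0.4 N): fourth sixth (x of blade_tip in the frame of pot_rim below -0.012 m and y of blade_tip in the frame of pot_rim below 0 m and horizontal distance between blade_tip and pot_rim between 0.025 and 0.032 m and z of blade_tip in the frame of pot_rim below 0.002 m and contact force between blade and holder above 0.4 N), for 0.15 s.
9. the blade tip bears on the inner edge of the pot's mouth (its axis 25 to 32 mm from the pot's axis, over 0.4 N): last sixth (x of blade_tip in the frame of pot_rim below -0.012 m and y of blade_tip in the frame of pot_rim above 0 m and horizontal distance between blade_tip and pot_rim between 0.025 and 0.032 m and z of blade_tip in the frame of pot_rim below 0.002 m and contact force between blade and holder above 0.4 N), for 0.15 s.
10. the blade, still bearing on the edge, is back where the circle began, nearest the knob (all of step 4), for 0.1 s.
At the end, for the whole second after the job is handed in: The knob is tight (joint above 1.25), and the tool stands still and released in its stand: upright within 0.12 rad, its axis within 6 mm of the hole's, its collar within 4 mm of resting on the top (value of joint clamp_knob above 1.25 rad and horizontal distance between tool and stand below 0.006 m and z of tool in the frame of stand between 0.006 and 0.014 m and angle between tool's own z axis and vertical below 0.12 rad and linear speed of tool below 0.02 m/s); the robot touches nothing.
It fails at once if a magnifier, the dish, the tweezers or the spare pot is moved more than 30 mm (distance of any of mag_blue, mag_black, mag_yellow, dish, tweezers, spare_pot from where it was at the start of the episode above 0.03 m).
It fails at once if the tool presses on the pot or its holder with more than 12 N (contact force between tool and holder above 12 N).
It fails at once if the blade hovers 4 to 15 mm above the pot's edge anywhere but over the part of it next to the knob (it may come down and lift off only there) (horizontal distance between blade_tip and pot_rim between 0.024 and 0.034 m and z of blade_tip in the frame of pot_rim between 0.004 and 0.015 m and y of blade_tip in the frame of pot_rim below 0.017 m).
It also fails if it takes over 69 s, if anything falls off the work surface, if the arm or the gripper's body presses on something with over 40 N, if the wrist force passes 120 N, or if a joint passes its speed limit or range.

## Working session

There is one attempt and no reset: what is moved stays moved. The work goes in short steps, each a Python script; the robot and the scene stay as the last script left them, time stands still between calls to the robot, and variables do not carry over. Pictures are saved under pics/ and viewed, and the job is handed in when it is done.

```bash
mkdir -p pics; ls; python3 - <<'E'
from cell import manip, eoat, kin, monitor, eyes
import cv2
s=monitor.get_state(); print(s)
for n in ["top","side","wrist"]:
    im=eyes.get_image(n); cv2.imwrite(f"pics/{n}0.png",im[:,:,::-1]); print(n,eyes.camera_params(n))
E
```

```text
pics
{'t': 0.0, 'q': array([ 1.11379554,  0.41189732, -0.01272952,  1.59706935,  0.00559905,
        1.13431239, -0.08221304]), 'dq': array([-1.33592270e-03, -1.44754993e-05,  1.19307880e-04,  1.17036029e-03,
       -6.66631104e-04, -5.39538926e-04, -3.78694523e-04]), 'joint_torque': array([-1.11129575e-03, -6.00629854e+01,  6.81428891e-01, -2.99412829e+01,
        1.36702388e-02,  1.06156516e-02, -1.90318792e-05]), 'tcp_pos': array([ 0.2368252 , -0.57814606,  0.403844  ]), 'ee_rot': array([ 8.30392488e-01, -5.57178279e-01, -7.14452018e-04, -4.13336387e-04]), 'contact_force': array([-0.16412208,  0.45213307, -1.16059847]), 'wrist_torque': array([-0.01194769,  0.02147513,  0.01030217]), 'width': 0.9968701295251872}
top {'fovy': 45.405667728681436, 'cx': 285.5205806193214, 'cy': 206.2015623006034, 'eye': array([0.43708874, 0.12715757, 1.47777922]), 'rotation': array([ 0.71017086, -0.70129342,  0.04358142, -0.04410835])}
side {'fovy': 56.38568223648429, 'cx': 276.5023841805363, 'cy': 206.26825234436862, 'eye': array([ 0.35239727, -0.58266194,  0.74095065]), 'rotation': array([ 0.90057482, -0.15577145,  0.06337074, -0.40085458])}
wrist {'fovy': 69.96579284937577, 'cx': 284.83516776558935, 'cy': 211.42295022750832, 'hand_eye': array([[ 9.99999396e-01,  1.07273136e-03, -2.37222361e-04,
        -4.67215107e-04],
       [-9.46205806e-04,  9.50658167e-01,  3.10238865e-01,
        -7.77419611e-02],
       [ 5.58320335e-04, -3.10238453e-01,  9.50658609e-01,
         3.09087530e-02],
       [ 0.00000000e+00,  0.00000000e+00,  0.00000000e+00,
         1.00000000e+00]])}
```

View pics/top0.png

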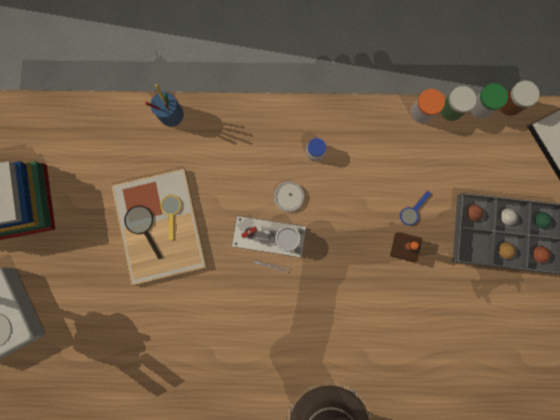

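View pics/side0.png

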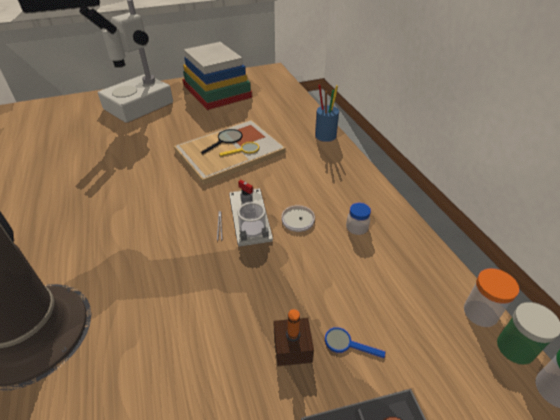

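View pics/wrist0.png

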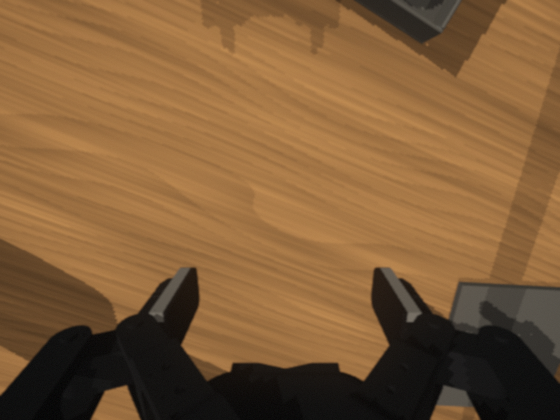

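```bash
cat > h.py <<'E'
import numpy as np, cv2
from scipy.spatial.transform import Rotation as R
from cell import manip, eoat, kin, monitor, eyes
def cam(n,tcp=None):
    p=eyes.camera_params(n); f=210/np.tan(np.radians(p['fovy'])/2)
    if n=='wrist':
        M=p['hand_eye']; Rt=R.from_quat(tcp[1]).as_matrix()
        return f,p['cx'],p['cy'],Rt@M[:3,3]+np.array(tcp[0]),Rt@M[:3,:3]
    return f,p['cx'],p['cy'],np.array(p['eye']),R.from_quat(p['rotation']).as_matrix() if np.shape(p['rotation'])==(4,) else p['rotation']
def ray(c,uv):
    f,cx,cy,e,Rm=c; uv=np.atleast_2d(uv).astype(float)
    d=np.c_[(uv[:,0]-cx)/f,(uv[:,1]-cy)/f,np.ones(len(uv))]@Rm.T
    return e,d
def onz(c,uv,z):
    e,d=ray(c,uv); return e+d*((z-e[2])/d[:,2])[:,None]
def proj(c,P):
    f,cx,cy,e,Rm=c; q=(np.atleast_2d(P)-e)@Rm
    return np.c_[q[:,0]/q[:,2]*f+cx,q[:,1]/q[:,2]*f+cy]
def tri(*cu):
    A=np.zeros((3,3));b=np.zeros(3)
    for c,uv in cu:
        e,d=ray(c,uv);d=d[0]/np.linalg.norm(d[0]);M=np.eye(3)-np.outer(d,d);A+=M;b+=M@e
    return np.linalg.solve(A,b)
def blobs(m,amin=20):
    n,l,s,c=cv2.connectedComponentsWithStats(m.astype(np.uint8))
    return [(int(s[i,4]),c[i].round(1).tolist(),s[i,:4].tolist()) for i in range(1,n) if s[i,4]>=amin]
E
python3 - <<'E'
from h import *
for n,(x,y,w,h) in dict(top=(215,165,220,120),side=(200,160,220,220)).items():
    im=cv2.imread(f'pics/{n}0.png')
    k=3.6 if n=='top' else 2.7
    cv2.imwrite(f'pics/{n}0z.png',cv2.resize(im[y:y+h,x:x+w],None,fx=k,fy=k,interpolation=cv2.INTER_CUBIC))
    hsv=cv2.cvtColor(im,cv2.COLOR_BGR2HSV);H,S,V=cv2.split(hsv)
    print(n,'red',blobs(((H<4)|(H>174))&(S>150)&(V>60),10))
    print(n,'or',blobs((H>=4)&(H<12)&(S>200)&(V>120),10))
E
```

```text
top red [(95, [25.3, 232.8], [0, 228, 51, 11]), (20, [252.6, 229.6], [250, 228, 6, 5]), (18, [244.7, 233.9], [242, 231, 6, 6])]
top or []
side red [(345, [217.2, 98.2], [183, 80, 68, 29]), (14, [319.6, 89.6], [319, 85, 2, 11]), (97, [245.3, 186.8], [239, 180, 13, 14])]
side or [(125, [487.1, 278.5], [478, 270, 21, 18]), (214, [504.1, 285.7], [491, 271, 26, 28]), (16, [489.6, 290.4], [488, 286, 5, 9])]
```

```bash
python3 - <<'E'
from h import *
t=cam('top');s=cam('side')
print(t[4]); 
print('potrim?',tri((t,(288,238)),(s,(251,212))))
print('knob?',tri((t,(249,232)),(s,(246,187))))
print('toolTop?',tri((t,(413,246)),(s,(294,314))))
E
```

```text
[[ 1.25763893e-02 -9.92231695e-01  1.23766300e-01]
 [-9.99920913e-01 -1.24839755e-02  1.52221152e-03]
 [ 3.47089357e-05 -1.23775655e-01 -9.92310227e-01]]
potrim? [0.52343053 0.12113463 0.07056162]
knob? [0.540474   0.231268   0.06202387]
toolTop? [ 0.50487248 -0.21698535  0.11932304]
```

View pics/top0z.png

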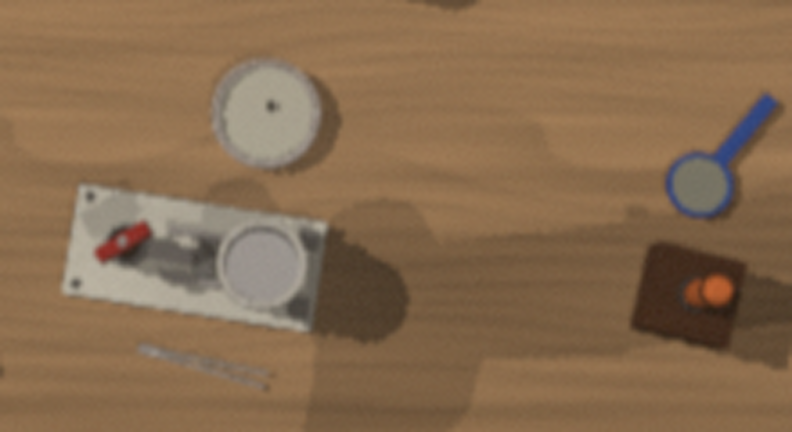

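View pics/side0z.png

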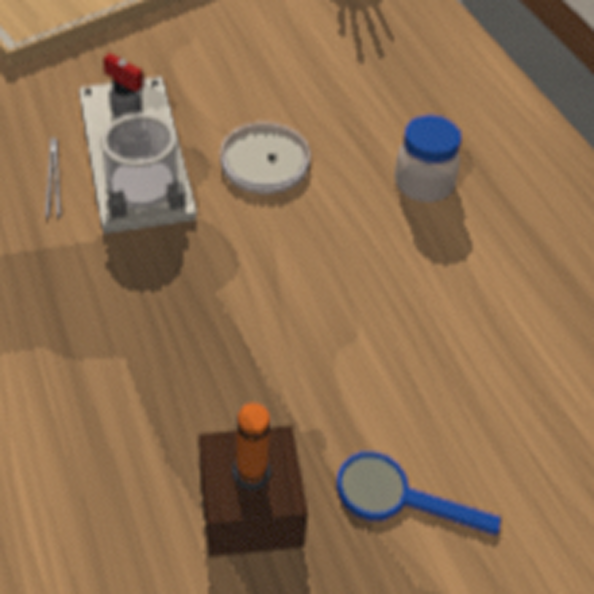

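```bash
cat >> h.py <<'E'
def qd(a): return np.array([np.cos(a/2),np.sin(a/2),0,0])
def lookpose(P,h,a,row=211):
    q=qd(a);P=np.array(P,float);p=eyes.camera_params('wrist')
    f,cx,cy,e,Rm=cam('wrist',([0,0,0],q))
    d=Rm@np.array([0,(row-cy)/f,1]); d=d/-d[2]
    return P-d*h-e,q
def shot(name):
    s=monitor.get_state();im=eyes.get_image('wrist');cv2.imwrite(f'pics/{name}.png',im[:,:,::-1])
    np.savez(f'pics/{name}.npz',p=s['tcp_pos'],q=s['ee_rot']);print(name,s['t'],s['tcp_pos'],s['ee_rot'])
def wc(name):
    d=np.load(f'pics/{name}.npz');return cam('wrist',(d['p'],d['q']))
E
python3 - <<'E'
from h import *
pq=lookpose((0.532,0.176,0.068),0.26,np.radians(20),150)
print(pq,kin.ik(*pq)); manip.goto(*pq); manip.pause(0.3); shot('w1')
E
```

```text
(array([0.54899652, 0.1310109 , 0.35890875]), array([0.98480775, 0.17364818, 0.        , 0.        ])) [ 0.27480762  0.47172737 -0.79623816  1.76050868  0.37928326  1.07002283
 -0.30368329]
w1 3.1917 [0.54907342 0.13077927 0.35889326] [ 9.84844446e-01  1.73439951e-01 -5.14845183e-06  1.56585275e-05]
```

View pics/w1.png

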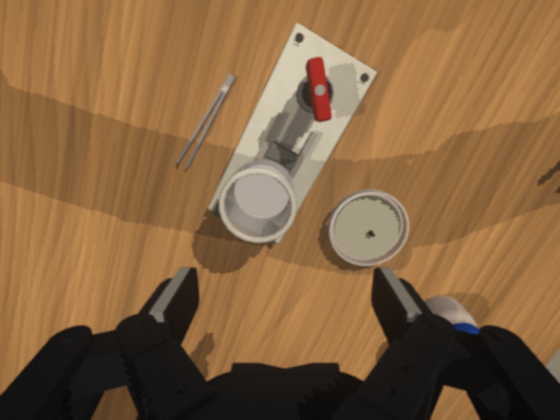

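```bash
python3 - <<'E'
from h import *
im=cv2.imread('pics/w1.png');c=wc('w1')
H,S,V=cv2.split(cv2.cvtColor(im,cv2.COLOR_BGR2HSV))
m=(((H<5)|(H>172))&(S>140)&(V>60)).astype(np.uint8)
print(blobs(m))
m=cv2.morphologyEx(m,cv2.MORPH_CLOSE,np.ones((9,9)))
cn=max(cv2.findContours(m,0,1)[0],key=cv2.contourArea).reshape(-1,2)
W=onz(c,cn,0.075)[:,:2]
r=cv2.minAreaRect((W*1000).astype(np.float32));print('rect mm',r)
print('red px centre/size',cv2.minAreaRect(cn))
# rim: bright low-sat
w=((S<60)&(V>120)).astype(np.uint8)
o=cv2.resize(im[130:270,190:330],None,fx=4,fy=4,interpolation=cv2.INTER_CUBIC)
o2=cv2.resize(im[20:140,260:400],None,fx=4,fy=4,interpolation=cv2.INTER_CUBIC)
cv2.imwrite('pics/rim.png',o);cv2.imwrite('pics/kn.png',o2)
g=proj(c,[[0.532,0.176,0.068]]);print(g)
t=cam('top');s=cam('side')
print(onz(c,[[258,203]],0.072),onz(c,[[319.5,90]],0.076))
E
```

```text
[(920, [318.5, 89.3], [307, 58, 24, 63])]
rect mm ((538.88330078125, 231.08847045898438), (14.168851852416992, 45.76427459716797), 31.228715896606445)
red px centre/size ((318.6999816894531, 88.89999389648438), (62.50823974609375, 18.10193634033203), 81.8698959350586)
[[286.27718613 152.52720645]]
[[0.52346267 0.12620818 0.072     ]] [[0.53941848 0.23104967 0.076     ]]
```

View pics/rim.png

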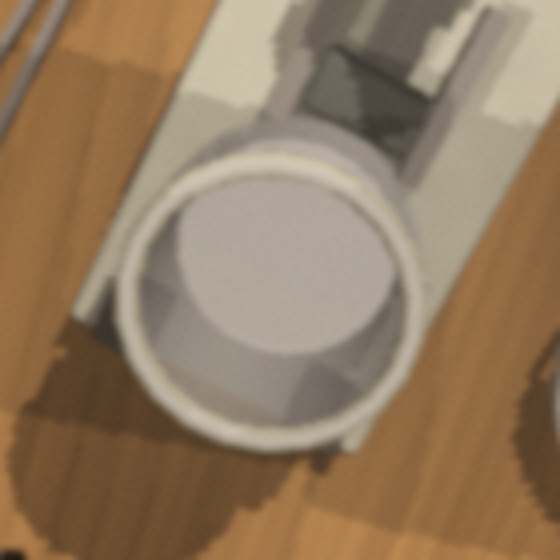

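View pics/kn.png

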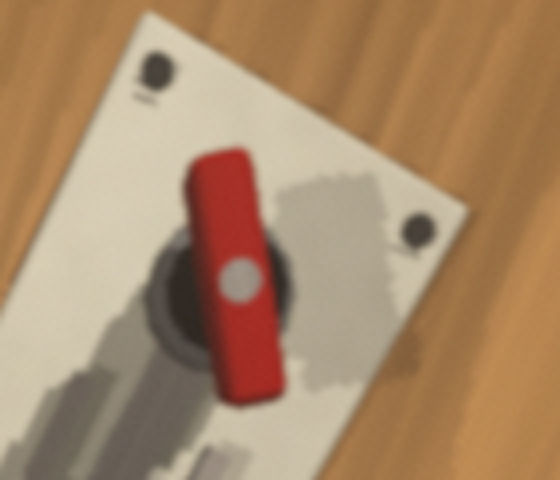

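```bash
python3 - <<'E'
from h import *
im=cv2.imread('pics/w1.png');c=wc('w1')
H,S,V=cv2.split(cv2.cvtColor(im,cv2.COLOR_BGR2HSV))
# radial scan: brightest ring pixel near expected rim
I=cv2.GaussianBlur(im,(3,3),0).min(2).astype(float)
pts=[]
for th in np.arange(0,2*np.pi,0.1):
    rr=np.arange(30,44,0.25); x=258+rr*np.cos(th); y=205+rr*np.sin(th)
    v=cv2.remap(I.astype(np.float32),x.astype(np.float32)[None],y.astype(np.float32)[None],1)[0]
    k=v.argmax(); pts.append((x[k],y[k],rr[k],v[k]))
pts=np.array(pts);print(pts[::4].round(1))
P=onz(c,pts[:,:2],0.072)[:,:2]
ok=np.ones(len(P),bool)
for _ in range(5):
    A=np.c_[2*P[ok],np.ones(ok.sum())];b=(P[ok]**2).sum(1);x=np.linalg.lstsq(A,b,rcond=None)[0]
    r=np.sqrt(x[2]+x[0]**2+x[1]**2);res=np.hypot(*(P-x[:2]).T)-r;ok=abs(res)<max(0.0012,1.5*res[ok].std())
print('pot',x[:2],'r mid-wall',r,ok.sum(),len(P),res[ok].std())
k=onz(c,[[320,90]],0.076)[0,:2];k2=onz(c,[[318.7,88.9]],0.073)[0,:2]
for kk in(k,k2): print(kk,np.linalg.norm(kk-x[:2]),np.degrees(np.arctan2(*(kk-x[:2])[::-1])))
t=cam('top');s=cam('side');pr=np.r_[x[:2],.072]
print(proj(t,pr),proj(s,pr),proj(t,np.r_[k,.076]),proj(s,np.r_[k,.076]))
E
```

```text
[[294.  205.   36.  156. ]
 [290.9 218.9  35.8 154. ]
 [282.9 230.6  35.8 154.3]
 [270.6 237.4  34.8 153. ]
 [257.  240.   35.  157. ]
 [243.7 236.1  34.2 164.6]
 [232.  228.8  35.2 158.4]
 [224.1 217.1  36.  156.4]
 [221.1 202.8  37.  156.8]
 [225.  188.7  36.8 156.8]
 [234.1 177.4  36.5 166.3]
 [247.  171.   35.8 173.8]
 [261.1 170.1  35.  174.8]
 [274.  174.7  34.2 174. ]
 [285.  183.1  34.8 158.9]
 [291.8 195.2  35.2 156.5]]
pot [0.52388709 0.12333762] r mid-wall 0.03222636607044973 63 63 0.00023627102237610905
[0.53978493 0.23118321] 0.1090110711090983 81.61425579366323
[0.53874677 0.23189091] 0.10956563655698157 82.20532108432397
[[287.25687749 237.59789162]] [[250.67090685 211.01340397]] [[248.77367988 231.34048496]] [[244.8753579  183.16643232]]
```

```bash
python3 - <<'E'
from h import *
a=np.radians(29.5);K=(0.5395,0.2318)
manip.goto([*K,0.29],qd(a))
r=manip.movel([*K,0.2305],rate=0.06,stop_force=8);s=monitor.get_state()
print(r,s['t'],s['tcp_pos'],s['contact_force'].round(2))
shot('w2')
q=s['q'];print(q,kin.ik(s['tcp_pos'],qd(a+0.1)))
eoat.clamp();s=monitor.get_state()
print(s['t'],s['width'],s['contact_force'].round(2),s['wrist_torque'].round(3),s['tcp_pos'])
shot('w3')
E
```

```text
False 4.9417 [0.53961624 0.23197913 0.2308633 ] [-0.15  0.34  0.26]
w2 4.9417 [0.53961624 0.23197913 0.2308633 ] [ 9.67030525e-01  2.54660289e-01  3.09405869e-04 -7.53634827e-05]
[ 0.03784244  0.67067842 -0.73697796  1.80973383  0.56998096  0.88536378
 -0.45036219] [ 0.05254952  0.67916659 -0.76006069  1.80848978  0.5880991   0.89478466
 -0.36466687]
5.65 0.13512100288953038 [ 5.42  1.61 -1.26] [ 0.37  -0.944  0.008] [0.54037709 0.23207092 0.23092726]
w3 5.65 [0.54037709 0.23207092 0.23092726] [ 9.67068781e-01  2.54511819e-01  1.25876045e-03 -3.50147040e-04]
```

View pics/w3.png

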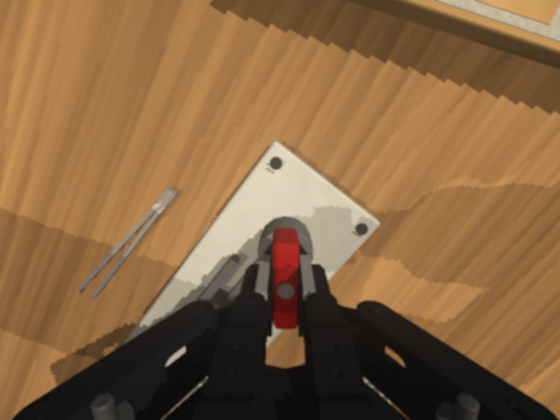

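```bash
python3 - <<'E'
from h import *
def st(l):
    s=monitor.get_state();x,y=s['ee_rot'][:2];print(l,round(s['t'],2),'a',round(2*np.arctan2(y,x),3),s['q'][6].round(3),s['contact_force'].round(1),s['wrist_torque'].round(3),s['tcp_pos'].round(4));return s
q=kin.ik([0.5403,0.2321,0.2305],qd(np.radians(29.5)));manip.movej(q);s=st('shift');b=s['wrist_torque'][2]
q=np.array(q);q0=q[6]
for d in [0.4,0.5,0.6,0.7,0.8,0.9,1.0]:
    q[6]=q0+d;manip.movej(q);s=st(d)
    if abs(s['wrist_torque'][2]-b)>0.35: break
np.save('q.npy',np.r_[q,q0])
E
```

```text
shift 5.95 a 0.515 -0.45 [2.9 1.  3.8] [ 0.142 -0.542  0.034] [0.5406 0.2322 0.2309]
0.4 6.42 a 0.911 -0.054 [ 2.2 -0.3  5.6] [-0.179 -0.343  0.009] [0.5404 0.2321 0.2309]
0.5 6.67 a 1.011 0.047 [ 1.9 -0.1  5.2] [-0.243 -0.325  0.095] [0.5404 0.232  0.2309]
0.6 6.92 a 1.111 0.147 [ 3.4 -1.2  6.1] [-0.282 -0.317  0.084] [0.5404 0.2319 0.2309]
0.7 7.17 a 1.211 0.247 [ 0.9 -1.   7.2] [-0.361 -0.262  0.01 ] [0.5404 0.2319 0.2308]
0.8 7.42 a 1.311 0.347 [ 2.2 -1.2  5.6] [-0.451 -0.255  0.076] [0.5404 0.2318 0.2308]
0.9 7.67 a 1.411 0.447 [ 0.9 -1.5  7.4] [-0.507 -0.233  0.046] [0.5404 0.2317 0.2309]
1.0 7.92 a 1.507 0.545 [ 1.2 -1.3  6.2] [-0.268 -0.218 -1.491] [0.5406 0.2316 0.2309]
```

```bash
python3 - <<'E'
from h import *
def st(l):
    s=monitor.get_state();x,y=s['ee_rot'][:2];print(l,round(s['t'],2),'a',round(2*np.arctan2(y,x),3),s['q'][6].round(3),s['contact_force'].round(1),s['wrist_torque'].round(3),s['tcp_pos'].round(4));return s
d=np.load('q.npy');q=d[:7];q0=d[7]
manip.pause(0.15);st('hold')
for d in [-0.25,-0.35,-0.41,-0.47,-0.53,-0.6]:
    q[6]=q0+d;manip.movej(q);s=st(d)
    if abs(s['wrist_torque'][2])>0.8: break
manip.pause(0.25);st('hold')
# relax: turn back a little so release does not kick, then open
q[6]+=0.04;manip.movej(q);s=st('relax')
eoat.ungrasp();shot('w4')
p=s['tcp_pos'];manip.movel([p[0],p[1],0.30],rate=0.15);st('up');shot('w5')
E
```

```text
hold 8.07 a 1.507 0.544 [ 0.3 -0.9  6.6] [-0.361 -0.24  -1.513] [0.5405 0.2316 0.2309]
-0.25 9.21 a 0.265 -0.7 [4.3 2.  3. ] [ 0.309 -0.934 -0.023] [0.5408 0.2323 0.2309]
-0.35 9.46 a 0.164 -0.8 [5.3 1.4 3.6] [ 0.332 -0.997 -0.047] [0.5408 0.2323 0.2309]
-0.41 9.71 a 0.105 -0.86 [5.  0.8 4.4] [ 0.376 -1.063 -0.051] [0.5409 0.2323 0.2309]
-0.47 9.96 a 0.045 -0.92 [4.9 1.8 3.9] [ 0.356 -1.091 -0.02 ] [0.5409 0.2323 0.2309]
-0.53 10.21 a -0.013 -0.979 [6.1 1.4 4. ] [ 0.317 -1.227  0.832] [0.5408 0.2324 0.2309]
hold 10.46 a -0.013 -0.979 [5.6 1.5 3.2] [ 0.351 -1.178  0.739] [0.5409 0.2325 0.2309]
relax 10.71 a 0.025 -0.939 [5.5 1.9 4.1] [ 0.37  -1.08   0.036] [0.5409 0.2323 0.2309]
w4 11.4167 [0.54026691 0.23209991 0.23048567] [ 9.99922499e-01  1.24496384e-02 -4.24371003e-05  2.38255888e-05]
up 12.08 a 0.025 -0.877 [-0.2 -0.7 -0.6] [0.036 0.032 0.059] [0.5408 0.232  0.2996]
w5 12.0833 [0.54075552 0.23198077 0.29957803] [ 9.99924012e-01  1.23243256e-02 -5.96048603e-05  2.78746807e-04]
```

View pics/w5.png

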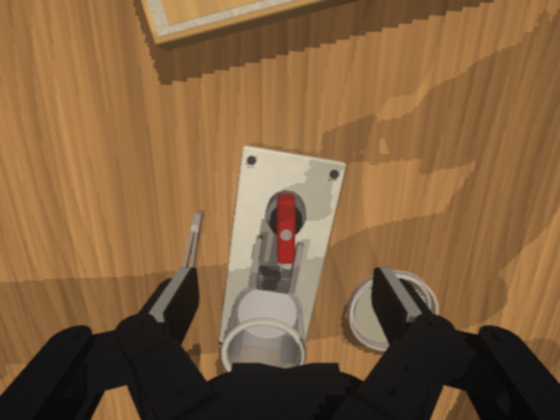

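```bash
python3 - <<'E'
from h import *
c=wc('w5');print('knob in w5',onz(c,[[286,235]],0.076))
pq=lookpose((0.505,-0.217,0.11),0.2,0.0,190)
print(pq); manip.goto(*pq); manip.pause(0.3); shot('w6')
E
```

```text
knob in w5 [[0.53982104 0.23120905 0.076     ]]
(array([ 0.50677414, -0.24658703,  0.34090983]), array([1., 0., 0., 0.]))
w6 14.1917 [ 0.50705449 -0.24599387  0.34090182] [ 9.99999854e-01  5.38140117e-04  1.80194244e-05 -5.20131328e-05]
```

View pics/w6.png

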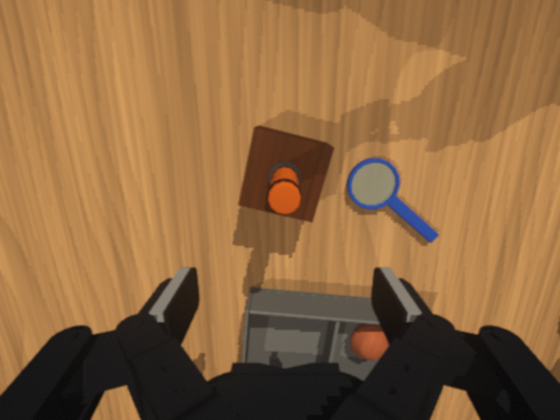

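```bash
python3 - <<'E'
from h import *
im=cv2.imread('pics/w6.png');c=wc('w6')
H,S,V=cv2.split(cv2.cvtColor(im,cv2.COLOR_BGR2HSV))
m=((H<14)&(S>200)&(V>110)).astype(np.uint8)
print(blobs(m[:, :]))
cv2.imwrite('pics/tz.png',cv2.resize(im[110:240,220:350],None,fx=4.5,fy=4.5,interpolation=cv2.INTER_CUBIC))
E
```

```text
[(264, [284.7, 174.5], [272, 167, 26, 18]), (871, [284.1, 197.3], [268, 181, 33, 34])]
```

View pics/tz.png

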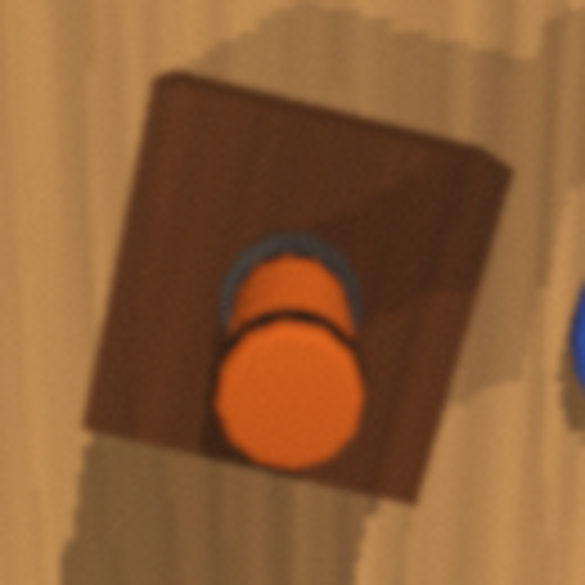

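```bash
python3 - <<'E'
from h import *
c=wc('w6');P=onz(c,[[284.4,197.7]],0.122)[0];print(P)
t=cam('top');s=cam('side');print('tri',tri((t,(414,245.5)),(s,(294,315))),proj(s,P),proj(t,P))
x,y=P[0]+0.0012,P[1]+0.0006
manip.goto([x,y,0.335],qd(0)); 
r=manip.movel([x,y,0.250],rate=0.08,stop_force=6);s=monitor.get_state()
print(r,s['t'],s['tcp_pos'],s['contact_force'].round(2));shot('w7')
E
```

```text
[ 0.50500313 -0.21859565  0.122     ]
tri [ 0.50514504 -0.21932498  0.11969532] [[293.11127013 314.09042067]] [[414.05921768 245.05327495]]
False 15.7083 [ 0.50644563 -0.2180044   0.25050608] [-0.59  0.19 -0.73]
w7 15.7083 [ 0.50644563 -0.2180044   0.25050608] [9.99999905e-01 1.20350360e-05 3.96772603e-04 1.80343090e-04]
```

View pics/w7.png

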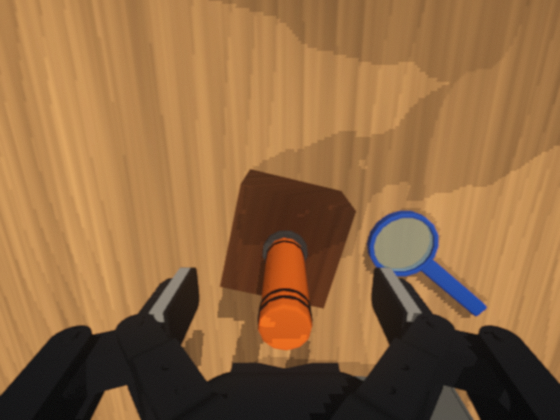

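```bash
python3 - <<'E'
from h import *
eoat.clamp();s=monitor.get_state()
print(s['t'],s['width'],s['tcp_pos'],s['contact_force'].round(2),s['wrist_torque'].round(3))
E
```

```text
16.3667 0.24195056744925866 [ 0.50629339 -0.21801804  0.2501722 ] [-0.53 -0.02  2.6 ] [-0.044  0.121  0.009]
```

```bash
python3 - <<'E'
from h import *
h=np.array([0.5063,-0.2180,0.2502]);
manip.movel([h[0],h[1],0.300],rate=0.08);manip.movel([h[0],h[1],0.365],rate=0.15)
s=monitor.get_state();print(s['t'],s['width'],s['tcp_pos'],s['contact_force'].round(2),s['wrist_torque'].round(3))
C=np.array([0.5255,0.1235]);psi=np.radians(82)
P=C+0.0285*np.array([np.cos(psi),np.sin(psi)])
manip.goto([*P,0.365],qd(0));manip.pause(0.2)
s=monitor.get_state();print(s['t'],P,s['tcp_pos'],s['ee_rot'],s['contact_force'].round(2));shot('w8')
cv2.imwrite('pics/s8.png',eyes.get_image('side')[:,:,::-1])
im=cv2.imread('pics/s8.png');cv2.imwrite('pics/s8z.png',cv2.resize(im[100:260,170:330],None,fx=3.6,fy=3.6))
E
```

```text
17.725 0.23830341544950334 [ 0.50593035 -0.21810426  0.36422653] [-0.51 -0.04 -1.73] [-0.016  0.018  0.044]
19.3083 [0.52946643 0.15172264] [0.52989411 0.1504311  0.36488199] [ 9.99999369e-01 -1.10740872e-03 -3.58093959e-05  1.87835445e-04] [ 1.59 -0.74 -1.01]
w8 19.3083 [0.52989411 0.1504311  0.36488199] [ 9.99999369e-01 -1.10740872e-03 -3.58093959e-05  1.87835445e-04]
```

View pics/w8.png

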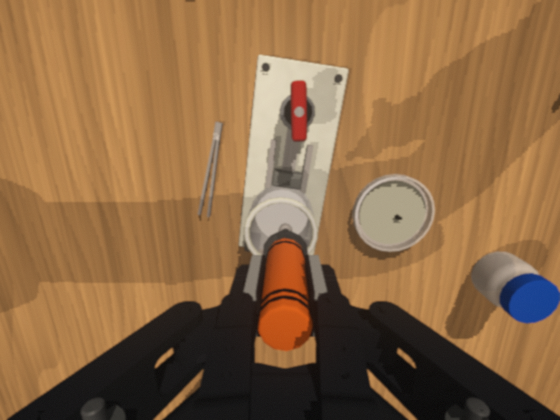

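View pics/s8z.png

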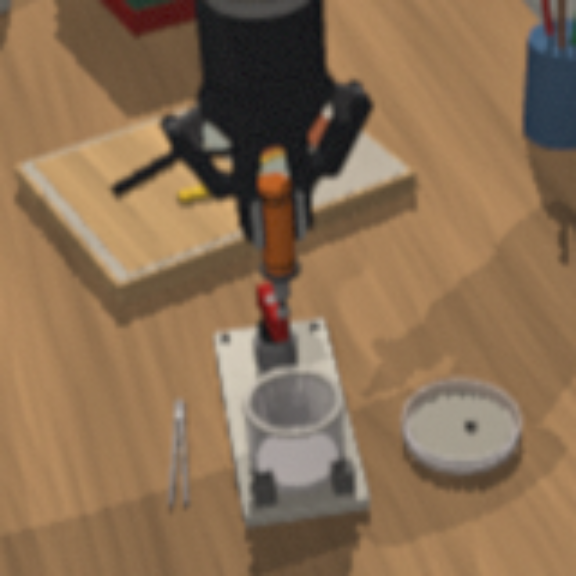

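```bash
python3 - <<'E'
from h import *
s=monitor.get_state();print(s['t'],s['tcp_pos'],s['contact_force'].round(2))
im=cv2.imread('pics/w8.png');c=wc('w8')
print('knob',onz(c,[[299,112]],0.076))
I=cv2.GaussianBlur(im,(3,3),0).min(2).astype(np.float32)
c0=proj(c,[[0.5245,0.1232,0.072]])[0];print(c0)
pts=[]
for th in np.radians(np.arange(160,380,6)):
    rr=np.arange(28,44,0.25); x=c0[0]+rr*np.cos(th); y=c0[1]+rr*np.sin(th)
    v=cv2.remap(I,x.astype(np.float32)[None],y.astype(np.float32)[None],1)[0]
    k=v.argmax(); pts.append((x[k],y[k],rr[k],v[k]))
pts=np.array(pts);print(pts[:,2].round(1))
P=onz(c,pts[:,:2],0.072)[:,:2]
from scipy.optimize import least_squares
r=least_squares(lambda z:np.hypot(*(P-z).T)-0.0323,[0.524,0.123],loss='soft_l1',f_scale=0.0005);print(r.x,np.abs(r.fun).mean())
E
```

```text
19.4083 [0.52973025 0.15089752 0.36496944] [ 0.08 -0.27 -0.62]
knob [[0.53968068 0.23090879 0.076     ]]
[281.13128002 232.80927445]
[34.  34.2 34.5 35.  35.2 35.  35.5 35.2 35.2 35.  34.2 34.5 34.  34.
 33.5 33.8 33.8 33.2 33.  33.  33.2 33.  33.2 33.2 33.5 33.5 33.2 33.8
 33.5 33.8 34.  34.  34.2 33.8 33.8 33.5 33.2]
[0.52394306 0.1232576 ] 0.00014195217240118248
```

```bash
python3 - <<'E'
from h import *
C=np.array([0.5253,0.1237]);psi=np.radians(82)
P=C+0.0285*np.array([np.cos(psi),np.sin(psi)])
def st(l):
    s=monitor.get_state();print(l,round(s['t'],2),s['tcp_pos'].round(4),s['contact_force'].round(2));return s
manip.pause(0.2);st('free')
manip.movel([*P,0.318],rate=0.1);st('at 0.318')
print(manip.movel([*P,0.3072],rate=0.02,stop_force=5));st('down');manip.pause(0.2);st('down')
E
```

```text
free 19.61 [0.5295 0.1516 0.365 ] [ 1.04  0.26 -0.55]
at 0.318 20.23 [0.5293 0.1522 0.3181] [ 0.37 -0.37 -1.8 ]
False
down 20.92 [0.5294 0.152  0.3074] [ 1.36 -0.64  1.25]
down 21.12 [0.5294 0.1519 0.3074] [0.66 0.08 0.73]
```

```bash
python3 - <<'E'
from h import *
C=np.array([0.5253,0.1237]);psi=np.radians(82);n=30;log=[]
for i in range(1,n+1):
    t=psi-2*np.pi*i/n
    manip.movel([*(C+0.0285*np.array([np.cos(t),np.sin(t)])),0.3068],rate=0.02)
    s=monitor.get_state();d=s['tcp_pos'][:2]-C
    u=np.array([np.cos(t),np.sin(t)])
    print(i,round(s['t'],2),'r',(1000*np.hypot(*d)).round(2),'z',s['tcp_pos'][2].round(4),'F',s['contact_force'].round(1),'Frad',round(float(s['contact_force'][:2]@u),2))
manip.pause(0.3);s=monitor.get_state();print(s['t'],s['tcp_pos'],s['contact_force'].round(2),s['width'])
E
```

```text
1 21.57 r 28.16 z 0.3066 F [ 0.1 -1.7  1.3] Frad -1.59
2 22.02 r 28.44 z 0.3068 F [-2.7 -1.6  1. ] Frad -2.84
3 22.47 r 28.81 z 0.307 F [-0.2 -0.2  0.9] Frad -0.3
4 22.92 r 28.39 z 0.3067 F [-1.3 -0.   1.8] Frad -1.11
5 23.37 r 28.62 z 0.3068 F [-1.3 -0.   1.7] Frad -1.22
6 23.82 r 28.57 z 0.3068 F [-1.3  0.1  1. ] Frad -1.27
7 24.27 r 28.45 z 0.3067 F [-2.3  0.9  0.9] Frad -2.36
8 24.72 r 28.68 z 0.3068 F [-0.9  0.2  1.6] Frad -0.95
9 25.17 r 28.4 z 0.3067 F [-2.2  1.4  1.2] Frad -2.64
10 25.62 r 28.65 z 0.3068 F [-0.8  1.9  1.5] Frad -1.8
11 26.07 r 28.56 z 0.3067 F [-0.8  1.4  1.9] Frad -1.59
12 26.52 r 28.44 z 0.3068 F [-0.1  2.6  0.8] Frad -2.36
13 26.97 r 28.65 z 0.3067 F [-0.6  1.3  2.8] Frad -1.44
14 27.42 r 28.45 z 0.3068 F [-0.7  2.   1.7] Frad -2.03
15 27.87 r 28.63 z 0.3067 F [-0.1  0.7  1.7] Frad -0.63
16 28.32 r 28.54 z 0.3067 F [0.5 0.8 2. ] Frad -0.9
17 28.77 r 28.48 z 0.3068 F [0.2 1.1 1.4] Frad -1.02
18 29.22 r 28.64 z 0.3067 F [-1.6  0.8  1.6] Frad 0.54
19 29.67 r 28.46 z 0.3068 F [0.5 0.2 1.7] Frad -0.56
20 30.12 r 28.63 z 0.3068 F [0.6 0.7 0.9] Frad -0.83
21 30.57 r 28.54 z 0.3068 F [1.  0.2 2.3] Frad -1.0
22 31.02 r 28.48 z 0.3068 F [0.8 0.2 1.9] Frad -0.77
23 31.47 r 28.62 z 0.3068 F [ 0.2 -0.7  1.6] Frad -0.37
24 31.92 r 28.42 z 0.3068 F [ 0.8 -0.2  0.6] Frad -0.76
25 32.37 r 28.63 z 0.3069 F [ 0.4 -0.8  1.4] Frad -0.86
26 32.82 r 28.55 z 0.3069 F [ 1.1 -0.1  0.9] Frad -0.84
27 33.27 r 28.36 z 0.3068 F [ 0.7 -1.9  0.9] Frad -1.98
28 33.72 r 28.67 z 0.3069 F [ 1.  -1.4  1.3] Frad -1.65
29 34.17 r 28.47 z 0.3068 F [-0.4 -2.   0.7] Frad -1.99
30 34.62 r 28.55 z 0.3069 F [ 0.  -1.6  1.2] Frad -1.54
34.9167 [0.52949008 0.15192535 0.30696899] [ 0.7  -1.97  0.51] 0.24470335075758212
```

```bash
python3 - <<'E'
from h import *
s=monitor.get_state();P=s['tcp_pos']
C=np.array([0.5253,0.1237]);psi=np.radians(82);P=C+0.0285*np.array([np.cos(psi),np.sin(psi)])
manip.movel([*P,0.365],rate=0.08);shot('w9')
manip.goto([0.5063,-0.2180,0.365],qd(0));manip.pause(0.5)
s=monitor.get_state();print(s['t'],s['tcp_pos'],s['ee_rot']);shot('w10')
a=cv2.imread('pics/w8.png');b=cv2.imread('pics/w10.png')
cv2.imwrite('pics/cmp.png',np.hstack([a[130:400,160:420],b[130:400,160:420]]))
E
```

```text
w9 35.7917 [0.52911423 0.1517291  0.36465463] [ 9.99999952e-01 -6.66616478e-05 -2.56936044e-04  1.60407774e-04]
37.725 [ 0.50637822 -0.21785109  0.3649842 ] [ 9.99999992e-01  1.25075604e-04 -3.08155520e-06  1.11765559e-08]
w10 37.725 [ 0.50637822 -0.21785109  0.3649842 ] [ 9.99999992e-01  1.25075604e-04 -3.08155520e-06  1.11765559e-08]
```

View pics/cmp.png

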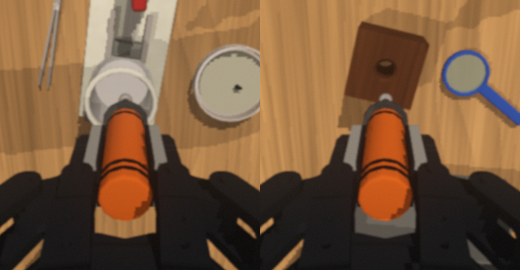

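```bash
python3 - <<'E'
from h import *
def st(l):
    s=monitor.get_state();print(l,round(s['t'],2),s['tcp_pos'].round(4),s['contact_force'].round(2),s['wrist_torque'].round(2));return s
h=[0.5063,-0.2180]
print(manip.movel([*h,0.305],rate=0.1,stop_force=6));st('')
print(manip.movel([*h,0.256],rate=0.05,stop_force=5));st('')
print(manip.movel([*h,0.2495],rate=0.015,stop_force=4));manip.pause(0.2);st('low');shot('w11')
E
```

```text
False
 38.52 [ 0.5066 -0.2179  0.3053] [-0.22 -0.4  -0.82] [ 0.01 -0.04 -0.01]
False
 39.66 [ 0.5064 -0.218   0.2563] [-0.03  0.29 -0.93] [-0.04 -0.04  0.01]
True
low 40.28 [ 0.5064 -0.2181  0.2502] [-0.71 -0.6   5.27] [ 0.06  0.17 -0.  ]
w11 40.2833 [ 0.5063706  -0.21807799  0.25018137] [ 9.99999983e-01 -6.64608291e-05  8.67176879e-05  1.47768344e-04]
```

View pics/w11.png

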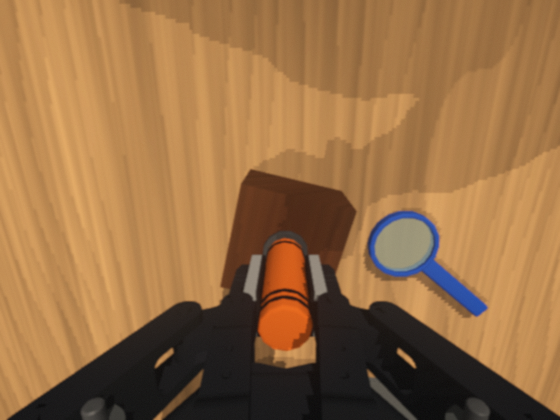

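Collar seated at the original height (0.2502). Release and check.

```bash
python3 - <<'E'
from h import *
h=[0.5063,-0.2180]
eoat.ungrasp();shot('w12');manip.movel([*h,0.35],rate=0.12);manip.pause(0.2)
pq=lookpose((0.505,-0.217,0.11),0.2,0.0,190);manip.goto(*pq);manip.pause(0.3);shot('w13')
for n in('top','side'):cv2.imwrite(f'pics/{n}9.png',eyes.get_image(n)[:,:,::-1])
im=cv2.imread('pics/w13.png');H,S,V=cv2.split(cv2.cvtColor(im,cv2.COLOR_BGR2HSV))
print(blobs((H<14)&(S>200)&(V>110)));print(monitor.get_state()['t'],monitor.get_state()['contact_force'].round(2))
a=cv2.imread('pics/side9.png')[150:380,190:400];b=cv2.imread('pics/w13.png')[100:330,170:380]
cv2.imwrite('pics/fin.png',cv2.resize(np.hstack([a,b]),None,fx=1.9,fy=1.9))
E
```

```text
w12 40.975 [ 0.50593509 -0.21805835  0.24949205] [ 9.99999821e-01 -8.84347434e-05 -5.42146011e-04 -2.36984925e-04]
w13 42.7583 [ 0.50692525 -0.24579037  0.34111982] [ 9.99999828e-01  5.72369360e-04  1.29971069e-04 -1.66540220e-05]
[(1140, [284.3, 192.2], [268, 167, 33, 48])]
42.9083 [ 0.24 -0.46  0.59]
```

View pics/fin.png

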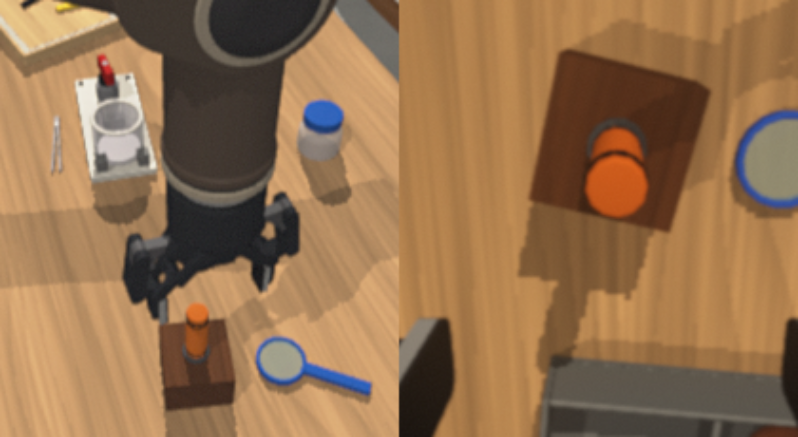

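```bash
python3 -c "
from cell import manip; print(manip.hand_in())"
```

```text
the job is handed in; nothing more can be done
None
```

I finished every step and handed the job in at about 43 s of the 69 s allowed; no verdict was reported.

- **Knob:** I turned it anticlockwise until it hit the stop at its thread start (1.5 N m reaction). I then turned it clockwise to the tight stop (about 0.8 N m). The turn between stops was about 1.4 rad, as specified. Afterwards the side picture still shows the bar at its tight angle.
- **Circle:** I set the blade down next to the knob and ran one clockwise circle. The tool's axis stayed 28.2 to 28.8 mm from my measured pot centre, with the wrist at a constant height. The vertical push was about 2 to 2.5 N above the free-air reading, which varies by about 1 N. I lifted off at the starting place.
- **Tool:** It touched down in the stand at the same height as when I gripped it. A picture from the same viewpoint shows it exactly where it was at the start, upright and released, and the robot was clear of everything.
- **Other objects:** The blue magnifier, tweezers and spare pot look undisturbed in the last pictures. I did not measure any of the loose objects.

**One disagreement:** the wrist camera's positions were about 1.3 mm off in x and 0.6 mm off in y from where the grips found the knob and tool. I corrected the pot centre for this. The inward sideways push from the rim differed between the two sides of the circle (0.4 to 2.8 N), so a small centring error of under about 1 mm probably remained.

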